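# Present a chromatography column to the code reader

### The job

Book the steel chromatography column in. Roll it over on its mat until the barcode label is underneath, then carry it across without disturbing the tube rack, brown bottle or beaker and hold it level over the desktop code reader: barcode facing down about 15 mm above the glass window, centred between the two upright cheeks and parallel to them, touching nothing on the reader. Finish while still holding it there; do not put it down or let go.

Things in the scene. Friction and masses are not known exactly. Their poses are not given: they have to be found in the camera images.
- column: Steel column, 0.24 kg, lying on the mat: plain tube 18 mm in diameter, 140 mm long, between two round end fittings 32 mm in diameter, 22 mm long, with end plugs (196 mm over all). It rests and rolls on the fittings. Origin: middle of its axis, 18 mm above the worktop as it lies, also centre of mass. z: along it to the labelled end. x: from the axis out through the middle of the barcode label.
- column_label (a point): Point on the column's axis at the middle of the white barcode label, 42 mm from the column's middle; axes as the column's. Label 42 mm long, on the tube's surface 9 mm from the axis, wrapping 120 degrees. It starts looking up, within 60 degrees to either side. Rolling, the column travels 16 mm per radian; left at rest it stays, pushed fast it coasts. Grip the bare tube at or past the middle.
- mat: Flat dark grey silicone mat under the column, fixed, 2 mm thick, 250 mm across the column and 225 mm along it. Origin: centre of its underside, on the worktop. x: level, across the column (the way it rolls); z: level, along the column towards its labelled end; y: straight down.
- reader: Desktop code reader, fixed: grey base 118 x 80 mm, 30 mm high, on it a black reading head 58 x 48 mm whose top is 46 mm above the worktop. Origin: centre of its underside. x: across the cheeks; y: along the cheeks (the column may point either way); z up.
- reader_window (a point): Centre of the upper face of the 36 x 36 mm glass window on the reading head, 46 mm above the worktop; axes as the reader's. Two upright black cheeks, 3.5 mm thick, stand beside it with inner faces at x = +22.5 and -22.5 mm, 42 mm long along y, rising 22 mm above the glass; open at both ends.
- tube_rack: Blue tube rack with six capped tubes, 56 x 170 mm and 84 mm high, loose, standing between the mat and the reader; bystander. Origin: centre of its underside, y axis along its length, z up.
- amber_bottle: Brown bottle with a blue cap, 56 mm in diameter and 109 mm high, loose, beyond the far end of the rack; bystander. Origin: centre of its underside.
- beaker_100: Empty glass beaker, 54 mm in diameter and 70 mm high, loose, at the near end of the rack; bystander. Origin: centre of its underside.

How it is judged:
On the way:
1. the column lies on the mat with its barcode underneath (within about 29 degrees) (angle between column's own x axis and vertical above 2.64 rad and height (world z) of column below 0.022 m and contact force between column and mat above 0.3 N), for 0.2 s.
At the end, for the whole second after the job is handed in: Fingers alone hold the column still: label centre within 7 mm of the window centre across the cheeks, 9 mm along them, 8 to 24 mm above the glass, facing down within 29 degrees; level within 7, parallel within 8 degrees; reader untouched; rack, bottle, beaker within 12 mm of their places (angle between column's own x axis and vertical above 2.64 rad and angle between column's own z axis and vertical between 1.45 and 1.69 rad and angle between the z axis of column and the y axis of reader, either way round below 0.14 rad and x of column_label in the frame of reader_window between -0.007 and 0.007 m and y of column_label in the frame of reader_window between -0.009 and 0.009 m and z of column_label in the frame of reader_window between 0.017 and 0.033 m and linear speed of column below 0.02 m/s and contact force between column and the fingers above 1 N and contact force between each of column, the arm, the fingers and reader below 0.05 N and distance of each of tube_rack, amber_bottle, beaker_100 from where it was at the start of the episode below 0.012 m); the arm keeps its last pose, push and grip.
It fails at once if the column knocks the reader (contact force between column and reader above 2 N).
It fails at once if the tube rack is knocked or shifted (distance of tube_rack from where it was at the start of the episode above 0.015 m or contact force between column and tube_rack above 3 N).
It fails at once if the brown bottle is knocked or shifted (distance of amber_bottle from where it was at the start of the episode above 0.015 m or contact force between column and amber_bottle above 3 N).
It fails at once if the beaker is knocked or shifted (distance of beaker_100 from where it was at the start of the episode above 0.015 m or contact force between column and beaker_100 above 3 N).
It also fails if it takes over 58 s, if anything falls off the work surface, if the arm or the gripper's body presses on something with over 40 N, if the wrist force passes 120 N, or if a joint passes its speed limit or range.

### The arm

A 7-joint arm with a two-finger parallel gripper is mounted at the origin on a cart in front of the work surface, level with it; the furniture and walls round the work are solid. World frame = base frame: x ahead of the robot, y to its left, z up, the work surface at z = 0. Lengths are in m, angles in rad, forces in N, time in s.
With the tool pointing down it reaches from about 0.4 to 0.85 m from the base axis. Payload 4.5 kg.
Tool frame: the origin (TCP) lies on the centre line of the jaws, within the pads' length; the fingertips stand 22 mm ahead of it and the grasp point (between the pads) lies 3 mm ahead of it (robot.nose_length is the distance from the TCP to the fingertips, in m); z points along the fingers, y is the line along which they close (so a half turn about z gives the same grasp; the last joint's range is limited). The gripper opens to 88 mm and grips with 3 to 60 N. Pads are 18 mm wide; open, the fingers measure 123 mm over their backs; the gripper's body (75 mm by 187 mm) begins 45 mm behind the grasp point.
Start: joints at [-1.133, 0.689, -0.195, 1.565, 0.157, 0.902, -0.215], TCP at [0.246, 0.575, 0.261] pointing down, gripper open.
Joint ranges: [-3.01, 3.01], [-0.46, 2.08], [-1.47, 1.51], [0.13, 2.56], [-1, 4.14], [0.04, 2.09], [-2.66, 2.66]. Speed limits (rad/s): [2.57, 2.57, 3.14, 3.14, 3.14, 3.14, 3.14].

### API

Orientations are given as a unit quaternion [x, y, z, w].
In Python, from bench import observe, snapshot, get_calibration, robot gives the robot as it stands.
- The arm moves only by the tool move_arm, never from a script. Its argument "rows" is a list of rows, each a list of 5 numbers: the shift along the world's x, y, z scaled (see below), then the turn about the world's z scaled (see below), then the opening, from 0 (shut) to 1 (fully open). In form: [[x, y, z, roll, gripper], ...]. A call has 1 to 5 rows; each row shifts and turns the commanded pose from where the row before left it; what a row does not reach is not made up. The controller multiplies each number of a shift by 25 mm and each number of a turn by 0.15 rad. A row lasts 1/8 s, in which the tool goes at most 62.5 mm and 10.7 degrees, less where a joint would pass 70% of its speed; a pose out of reach is approached as far as the arm can. A call with a number of a shift or a turn outside -1 to 1 is refused whole. A call with a gripper value outside its range is refused whole. The fingers move at their own pace and stop on an object; the grip force is fixed at half the most. Time passes only in rows, so rows that do not move let the fingers close. It gives the time, the measured TCP pose, the force, the opening and the grip force at its end, in the units of the state.
- observe(): the state, without advancing time (a new reading comes with each control period).
- snapshot(name): name is "scene" or "top" or "wrist"; returns the picture (420x560x3 uint8, red, green, blue); there is no depth.
- get_calibration(name): a dict with "intrinsics" (3x3 intrinsics, pixels), "world_to_cam" (4x4, takes a point from world to camera coordinates); the wrist camera has in their place "mount" (4x4, takes a point from camera to tool coordinates, whose origin is the TCP and whose axes are the flange's). Camera axes: x right, y up, looking along -z (the intrinsics and any distortion apply to the point x, -y, -z); pixel columns grow to the right and rows downward; lengths in m; the calibration is good to about 2 mm. A picture is of the moment at which its call begins: read the wrist's pose just before it. get_calibration takes no time and is no camera call.
- robot.sign_off(): hands the job in; it is judged then, once.
The state is a dict: "time": time; "qpos": joint angles; "joint_vel": joint speeds; "effort": joint torques, N m; "tcp_pos": TCP position; "eef_rot": TCP orientation; "wrist_force": force on the tool from outside, world axes, zero at the start; "wrist_torque": the same for the moment, N m; "opening": finger opening in m; "grip_force": force on a finger pad.
Only numpy, scipy, OpenCV 4.12 (cv2) and the standard library are available. Lean on these libraries where they do the work, as an engineer would, in place of code of your own. Each camera call takes 0.05 s, during which the arm holds its last target. There are 200 camera calls.

## Working session

There is one attempt and no reset: what is moved stays moved. The work goes in short steps, Python scripts to look and compute and a tool call to move; the robot and the scene stay as the last step left them, time stands still between calls to the robot, and variables do not carry over. Pictures are saved under pics/ and viewed, at most 10 in all, crops included, and the job is handed in when it is done.

Besides the shell and the picture viewer there is one more tool, called after ">>>" by a JSON object that holds its "fn" and its "kwargs", one argument or row to a line. move_arm: Moves the arm, as the interface text tells. Shifts and turns lie within -1 to 1; 1 stands for 25 mm of shift or 0.15 rad of turn. Its arguments: {"type":"object","properties":{"rows":{"type":"array"}},"required":["rows"]}

```bash
mkdir -p pics; ls
python3 - <<'E'
from bench import *
import cv2,numpy as np
o=observe();print(o)
a=snapshot("top");b=snapshot("scene")
for n,i in(("top",a),("scene",b)):
    cv2.imwrite(f"pics/{n}0.png",i[:,:,::-1])
    c=get_calibration(n);print(n,np.round(c["intrinsics"],1).tolist(),np.round(c["world_to_cam"],4).tolist(),[k for k in c])
print(get_calibration("wrist"))
E
```

```text
pics
{'time': 0.0, 'qpos': array([-1.13318667,  0.68997243, -0.19451743,  1.56632398,  0.15730154,
        0.90251567, -0.21508587]), 'joint_vel': array([-0.00055501, -0.00036168, -0.00080439,  0.00115869,  0.00187349,
        0.00119616,  0.0015592 ]), 'effort': array([-7.25407881e-05, -5.27546668e+01, -1.26613721e+00, -1.53415740e+01,
       -5.25217212e-02,  6.67334738e-03,  1.78059345e-04]), 'tcp_pos': array([0.24538923, 0.57417302, 0.25992265]), 'eef_rot': array([ 2.00486912e-01,  9.79695954e-01, -9.06169246e-04, -1.16783060e-04]), 'wrist_force': array([ 0.29237107,  0.1169025 , -0.15589946]), 'wrist_torque': array([0.03209659, 0.06796554, 0.02324325]), 'grip_force': 0.0, 'opening': 0.08784098763435422}
top [[393.4, 0.0, 278.1], [0.0, 393.4, 207.2], [0.0, 0.0, 1.0]] [[-0.0141, -0.9999, 0.0023, 0.2073], [0.9945, -0.0138, 0.1038, -0.4996], [-0.1038, 0.0038, 0.9946, -0.878], [0.0, 0.0, 0.0, 1.0]] ['intrinsics', 'world_to_cam']
scene [[445.8, 0.0, 282.8], [0.0, 445.8, 205.7], [0.0, 0.0, 1.0]] [[0.8539, -0.5204, 0.0094, -0.3483], [0.3205, 0.5399, 0.7783, -0.3306], [-0.4101, -0.6616, 0.6278, -0.5581], [0.0, 0.0, 0.0, 1.0]] ['intrinsics', 'world_to_cam']
{'intrinsics': array([[376.74557654,   0.        , 279.24211716],
       [  0.        , 376.74557654, 209.05533325],
       [  0.        ,   0.        ,   1.        ]]), 'mount': array([[ 3.59829806e-04,  9.51803631e-01,  3.06707871e-01,
         8.03921580e-02],
       [ 9.99999919e-01, -3.98391682e-04,  6.31247992e-05,
        -4.82393252e-04],
       [ 1.82272278e-04,  3.06707824e-01, -9.51803697e-01,
        -1.23996738e-01],
       [ 0.00000000e+00,  0.00000000e+00,  0.00000000e+00,
         1.00000000e+00]])}
```

View pics/top0.png

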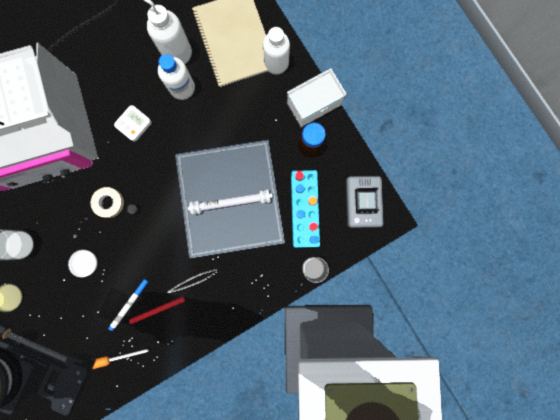

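View pics/scene0.png

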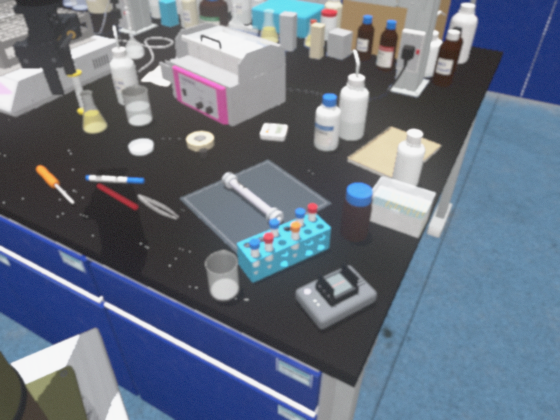

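```bash
cat > h.py <<'E'
import numpy as np,cv2
from bench import *
from scipy.spatial.transform import Rotation as R
def cam(name,o=None):
    c=get_calibration(name);K=c["intrinsics"]
    if name=="wrist":
        T=np.eye(4);T[:3,:3]=R.from_quat(o["eef_rot"]).as_matrix();T[:3,3]=o["tcp_pos"]
        M=T@c["mount"]
    else: M=np.linalg.inv(c["world_to_cam"])
    return K,M
def ray(KM,p):
    K,M=KM;d=np.array([(p[0]-K[0,2])/K[0,0],-(p[1]-K[1,2])/K[1,1],-1])
    return M[:3,3],M[:3,:3]@d
def onz(KM,p,z):
    o,d=ray(KM,p);return o+d*(z-o[2])/d[2]
def tri(k1,p1,k2,p2):
    o1,d1=ray(k1,p1);o2,d2=ray(k2,p2)
    s=np.linalg.lstsq(np.c_[d1,-d2],o2-o1,rcond=None)[0]
    a,b=o1+s[0]*d1,o2+s[1]*d2;return (a+b)/2,np.linalg.norm(a-b)
def proj(KM,P):
    K,M=KM;q=np.linalg.inv(M)@np.r_[P,1];return K[0,2]+K[0,0]*q[0]/-q[2],K[1,2]+K[1,1]*q[1]/q[2]
E
python3 - <<'E'
from h import *
t=cv2.imread("pics/top0.png");s=cv2.imread("pics/scene0.png")
kt,ks=cam("top"),cam("scene")
def blob(im,roi,thr):
    x0,y0,x1,y1=roi;m=(im[y0:y1,x0:x1].min(2)>thr).astype(np.uint8)
    n,l,st,c=cv2.connectedComponentsWithStats(m);i=1+st[1:,4].argmax()
    ys,xs=np.where(l==i);p=np.c_[xs+x0,ys+y0].astype(np.float32)
    u=np.linalg.svd(p-p.mean(0),full_matrices=False)[2][0];q=(p-p.mean(0))@u
    return p.mean(0)+q.min()*u,p.mean(0)+q.max()*u,len(p)
a=blob(t,(184,180,278,225),130);b=blob(s,(215,165,288,228),140);print(a,b)
for p,q in((a[0],b[0]),(a[1],b[1]),(a[0],b[1]),(a[1],b[0])):
    print(p,q,tri(kt,p,ks,q), onz(kt,p,.02))
for n,p,z in(("reader bl",(348,226),.03),("br",(383,226),.03),("tl",(347,178),.03),("tr",(382,177),.03),("window",(367,201),.046),("rack tl",(292,171),.06),("rack br",(320,247),.06),("bottle",(314,132),.109),("beaker",(315,269),.07)):
    print(n,onz(kt,p,z).round(4))
print("window",tri(kt,(367,201),ks,(341,285)))
c1=cv2.resize(t[160:280,180:395],None,fx=3.7,fy=3.7,interpolation=cv2.INTER_CUBIC)[:300*2]
cv2.imwrite("pics/c1.png",c1[:600,:800])
c2=cv2.resize(s[160:335,205:395],None,fx=3.4,fy=3.4,interpolation=cv2.INTER_CUBIC)
cv2.imwrite("pics/c2.png",c2[:600])
E
```

```text
(array([277.08038, 205.0192 ], dtype=float32), array([184.23822, 212.34242], dtype=float32), 1738) (array([223.14331, 174.81218], dtype=float32), array([281.65384, 219.4537 ], dtype=float32), 749)
[277.08038 205.0192 ] [223.14331 174.81218] (array([0.45662254, 0.21429729, 0.16741895]), np.float64(0.07381642711816029)) [0.50810495 0.20257181 0.02      ]
[184.23822 212.34242] [281.65384 219.4537 ] (array([ 0.56918033,  0.410118  , -0.13178963]), np.float64(0.14834531354723543)) [0.49406693 0.41704808 0.02      ]
[277.08038 205.0192 ] [281.65384 219.4537 ] (array([0.51457483, 0.19833088, 0.03900711]), np.float64(0.019034548574462486)) [0.50810495 0.20257181 0.02      ]
[184.23822 212.34242] [223.14331 174.81218] (array([0.49669933, 0.41518119, 0.0227899 ]), np.float64(0.006276255510106971)) [0.49406693 0.41704808 0.02      ]
reader bl [0.4567 0.0418 0.03  ]
br [ 0.4556 -0.0379  0.03  ]
tl [0.5674 0.0405 0.03  ]
tr [ 0.5687 -0.0403  0.03  ]
window [5.115e-01 1.000e-04 4.600e-02]
rack tl [0.5796 0.1683 0.06  ]
rack br [0.41 0.11 0.06]
bottle [0.6535 0.122  0.109 ]
beaker [0.3631 0.123  0.07  ]
window (array([ 0.51495643, -0.00219878,  0.04423884]), np.float64(0.00728583564761061))
```

View pics/c1.png

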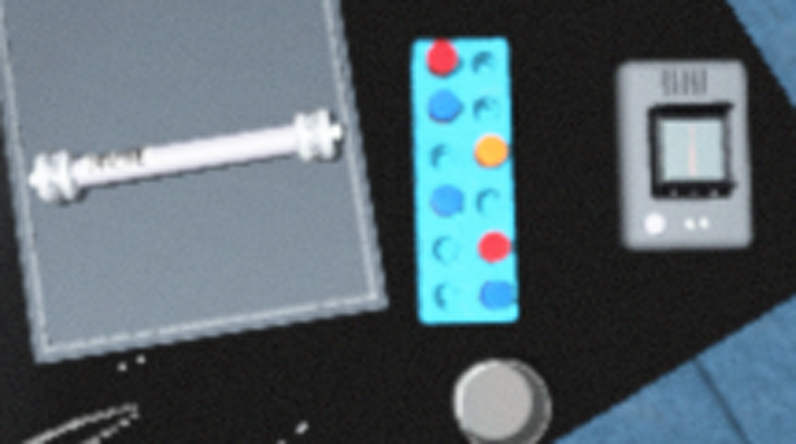

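View pics/c2.png

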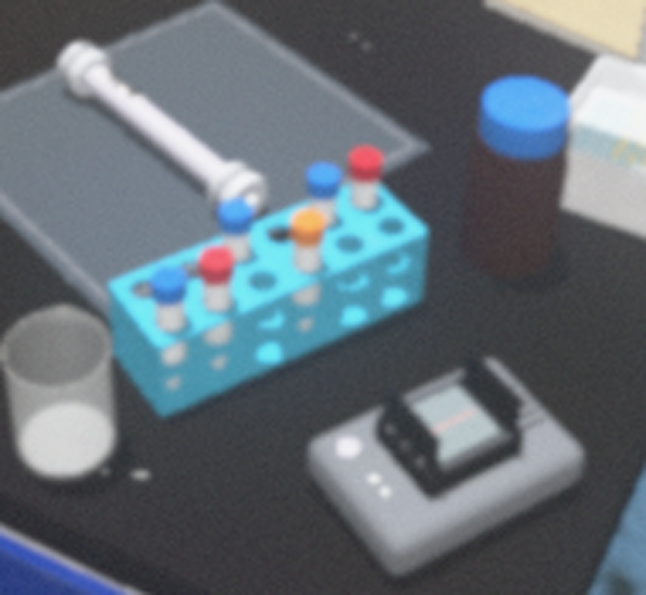

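The label end is the +y (left) end, at top-crop pixels (75–150, 160); the plug tips are at about (188, 208) and (272, 195) in the full top picture. The reader's cheeks stand at ±x, so the column must lie along world y there. I'll bring the wrist camera over it.

>>> {"fn": "move_arm", "kwargs": {
  "rows": [
    [1,-1,0,-1,1],
    [1,-1,0,-1,1],
    [1,-1,0,-1,1],
    [1,-1,0,-1,1],
    [1,-1,0,-1,1]
  ]
}}

```text
time: 0.72
tcp_pos: [0.3711, 0.4487, 0.2604]
eef_rot: [0.547, 0.837, -0.0, -0.0]
wrist_force: [0.4, -0.5, -0.4]
opening: 0.088
grip_force: 0.0
```

>>> {"fn": "move_arm", "kwargs": {
  "rows": [
    [1,-1,0,-1,1],
    [1,-1,0,-1,1],
    [1,-1,0,0,1],
    [1,-1,0,0,1],
    [1,-1,0,0,1]
  ]
}}

```text
time: 1.35
tcp_pos: [0.496, 0.3238, 0.2603]
eef_rot: [0.664, 0.747, -0.0, -0.0]
wrist_force: [-0.5, 0.2, -0.2]
opening: 0.0884
grip_force: 0.0
```

Run:
```python
from h import *
kt=cam("top")
for p in((188.1,208.1),(272.4,195.4)): print(onz(kt,p,.018).round(4))
o=observe();i=snapshot("wrist");print(o["time"],o["tcp_pos"],o["eef_rot"],o["qpos"].round(2))
cv2.imwrite("pics/w0.png",i[:,:,::-1]);np.savez("pics/w0.npz",tcp_pos=o["tcp_pos"],eef_rot=o["eef_rot"])
```

```text
[0.504  0.4087 0.018 ]
[0.531  0.2131 0.018 ]
1.35 [0.49599678 0.323845   0.26034713] [ 6.64439066e-01  7.47342333e-01 -3.92979745e-04 -1.01457732e-04] [-0.7   0.64  0.07  1.68 -0.06  0.82 -0.49]
```

View pics/w0.png

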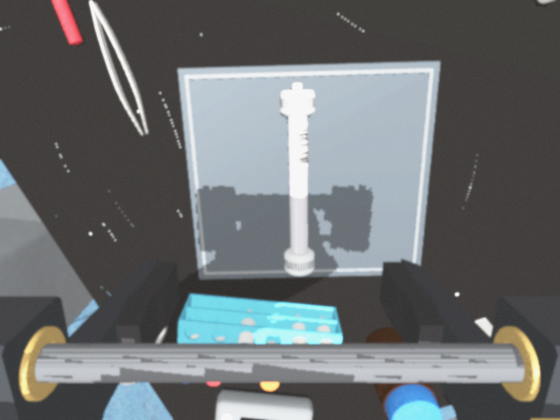

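Run:
```python
from h import *
i=cv2.imread("pics/w0.png")
c=cv2.resize(i[80:280,270:330],None,fx=8,fy=8,interpolation=cv2.INTER_CUBIC)
c=np.hstack([c[:600],])
cv2.imwrite("pics/w0c.png",np.hstack([c[:600],cv2.convertScaleAbs(c[:600]*1.0,alpha=2.5,beta=-380)])[:,:800])
for y in range(110,205,6): print(y,i[y,284:316].min(1).tolist())
```

```text
110 [247, 247, 247, 247, 247, 247, 247, 247, 247, 247, 247, 247, 247, 247, 247, 247, 247, 247, 247, 247, 247, 247, 247, 247, 247, 247, 247, 247, 246, 240, 223, 199]
116 [157, 157, 156, 176, 216, 239, 245, 247, 247, 247, 247, 247, 247, 247, 247, 247, 247, 247, 247, 247, 246, 244, 235, 192, 153, 153, 165, 173, 177, 178, 178, 178]
122 [181, 178, 171, 170, 212, 240, 246, 247, 247, 247, 247, 247, 247, 247, 247, 247, 247, 247, 247, 247, 247, 247, 245, 232, 199, 183, 178, 179, 177, 180, 177, 178]
128 [181, 179, 180, 191, 219, 240, 246, 247, 247, 247, 247, 247, 247, 247, 247, 247, 247, 247, 247, 247, 246, 243, 233, 215, 188, 178, 178, 177, 177, 180, 175, 177]
134 [178, 177, 175, 177, 205, 237, 246, 247, 247, 247, 247, 247, 247, 244, 244, 240, 227, 217, 206, 201, 190, 173, 160, 159, 171, 178, 178, 178, 176, 179, 176, 178]
140 [178, 178, 178, 186, 215, 238, 245, 247, 247, 247, 247, 247, 247, 247, 247, 246, 243, 241, 242, 242, 241, 235, 219, 200, 184, 176, 175, 178, 175, 177, 175, 178]
146 [180, 177, 177, 182, 211, 236, 245, 247, 247, 247, 247, 247, 247, 247, 247, 247, 247, 246, 244, 241, 242, 
[... 839 characters left out ...]
 189, 178, 174, 174, 171, 172, 172, 172]
182 [173, 174, 173, 176, 186, 218, 240, 246, 247, 247, 247, 247, 247, 247, 247, 247, 247, 247, 247, 247, 247, 246, 242, 222, 186, 172, 170, 167, 171, 171, 170, 170]
188 [175, 173, 172, 171, 172, 203, 238, 246, 247, 247, 247, 247, 247, 247, 247, 247, 247, 247, 247, 247, 247, 247, 243, 222, 188, 171, 172, 171, 172, 171, 169, 171]
194 [144, 145, 143, 139, 146, 191, 233, 245, 247, 247, 247, 247, 247, 247, 247, 247, 247, 247, 247, 247, 247, 246, 239, 207, 150, 128, 130, 141, 145, 145, 146, 144]
200 [107, 108, 107, 109, 120, 153, 187, 204, 216, 221, 226, 229, 230, 229, 226, 226, 226, 225, 225, 220, 219, 211, 198, 163, 129, 112, 108, 109, 107, 106, 107, 107]
```

View pics/w0c.png

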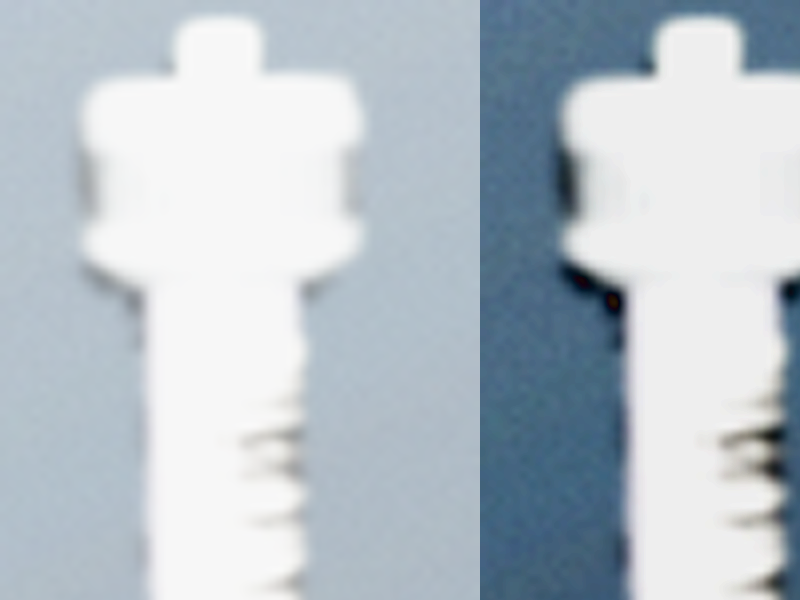

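Wrist image: plug tip at (297, 85), far fitting end about (299, 272), the tube spans x 288–308 and the dark bars occupy only its right (+x) half, so the label leans about 45–60° to +x. Now fixing the axis by two views.

Run:
```python
from h import *
kt=cam("top");kw=cam("wrist",np.load("pics/w0.npz"))
A,B=(188.1,208.1),(272.4,195.4)
print("tri label-end",tri(kt,A,kw,(297,84.5)))
for p in((297,84.5),(297.8,110),(298.2,160),(298.6,195),(299,262)): print(p,onz(kw,p,.018).round(4))
# mat corners
for p in((181,70),(438,64),(420,277),(202,277)): print("mat",onz(kw,p,.002).round(4))
```

```text
tri label-end (array([0.50211549, 0.40691355, 0.02701883]), np.float64(0.0019388250420651365))
(297, 84.5) [0.5016 0.4073 0.018 ]
(297.8, 110) [0.5053 0.3848 0.018 ]
(298.2, 160) [0.512  0.3377 0.018 ]
(298.6, 195) [0.5171 0.3025 0.018 ]
(299, 262) [0.5275 0.2287 0.018 ]
mat [0.3907 0.4075 0.002 ]
mat [0.6326 0.4415 0.002 ]
mat [0.6678 0.2187 0.002 ]
mat [0.4227 0.1896 0.002 ]
```

>>> {"fn": "move_arm", "kwargs": {
  "rows": [
    [0.82,-0.71,-1,0.16,1],
    [0,0,-1,0,1],
    [0,0,-1,0,1],
    [0,0,-1,0,1],
    [0,0,-1,0,1]
  ]
}}

```text
time: 2.02
tcp_pos: [0.5156, 0.3072, 0.1346]
eef_rot: [0.655, 0.755, -0.0, -0.0]
wrist_force: [-0.5, -0.3, -0.2]
opening: 0.0881
grip_force: 0.0
```

>>> {"fn": "move_arm", "kwargs": {
  "rows": [
    [0,0,-1,0,1],
    [0,0,-1,0,1],
    [0,0,-1,0,0.8],
    [0,0,-0.8,0,0.6],
    [0,0,-0.5,0,0.5]
  ]
}}

```text
time: 2.65
tcp_pos: [0.5156, 0.3069, 0.0271]
eef_rot: [0.656, 0.755, -0.001, -0.0]
wrist_force: [0.6, 0.5, 0.2]
opening: 0.0602
grip_force: 0.0
```

Run:
```python
from h import *
o=observe();i=snapshot("wrist");print(o["time"],o["tcp_pos"],o["eef_rot"],o["opening"],o["wrist_force"])
cv2.imwrite("pics/w1.png",i[:,:,::-1])
```

```text
2.65 [0.51559867 0.30693726 0.02705245] [ 6.55503014e-01  7.55192358e-01 -5.19119615e-04 -1.79913042e-04] 0.0601874018665783 [0.56542104 0.54430911 0.23642149]
```

View pics/w1.png

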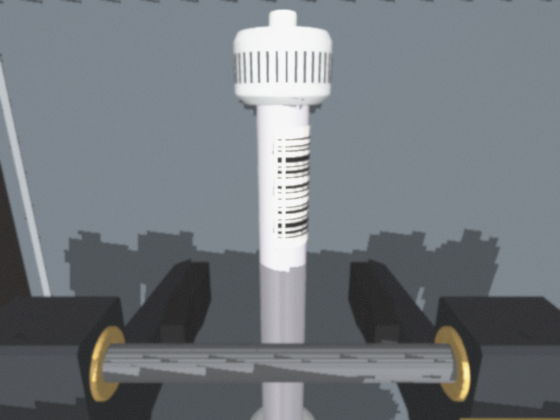

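Label visible with bars right of centre: tube at x 258–308, label's left edge about x 273, fingers clear on both sides. I'll close to a loose cage and roll a little towards −x to bring the label up.

>>> {"fn": "move_arm", "kwargs": {
  "rows": [
    [0,0,0,0,0.28],
    [0,0,0,0,0.28],
    [0,0,0,0,0.28],
    [0,0,0,0,0.28],
    [-0.1,-0.014,0,0,0.28]
  ]
}}

```text
time: 3.32
tcp_pos: [0.5137, 0.3067, 0.0285]
eef_rot: [0.656, 0.755, 0.0, 0.0]
wrist_force: [-0.1, -0.2, 0.5]
opening: 0.0246
grip_force: 0.0
```

>>> {"fn": "move_arm", "kwargs": {
  "rows": [
    [-0.1,-0.014,0,0,0.28],
    [-0.1,-0.014,0,0,0.28],
    [-0.1,-0.014,0,0,0.28],
    [-0.1,-0.014,0,0,0.28],
    [0,0,0,0,0.28]
  ]
}}

```text
time: 3.95
tcp_pos: [0.5032, 0.3052, 0.0282]
eef_rot: [0.655, 0.755, -0.0, -0.0]
wrist_force: [0.6, 0.0, 0.0]
opening: 0.0245
grip_force: 0.0
```

```bash
cat > look.py <<'E'
from h import *
import sys
o=observe();i=snapshot("wrist");print(o["time"],o["tcp_pos"].round(4),o["opening"],o["wrist_force"].round(2))
n=sys.argv[1];cv2.imwrite(f"pics/{n}.png",i[:,:,::-1])
E
python3 look.py w2
python3 - <<'E'
import cv2,numpy as np
a,b=[cv2.resize(cv2.imread(f"pics/{n}.png")[80:280,215:345],None,fx=3,fy=3,interpolation=cv2.INTER_CUBIC) for n in("w1","w2")]
f=lambda c:cv2.convertScaleAbs(c,alpha=1.0)
cv2.imwrite("pics/w12.png",np.hstack([f(a),f(b)]))
E
```

```text
3.95 [0.5032 0.3052 0.0282] 0.024486019543528432 [0.65 0.01 0.03]
```

View pics/w12.png

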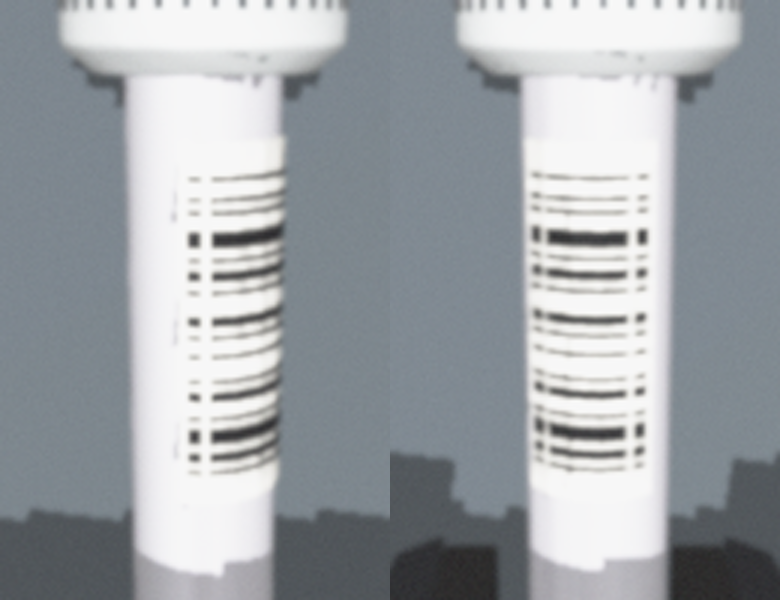

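The label now spans x 525–657 of the tube's 523–672 (right half), so its middle is about 7° past straight up towards −x; it turned 47° for 12.4 mm, as it should. About 48 mm more towards −x puts it underneath.

>>> {"fn": "move_arm", "kwargs": {
  "rows": [
    [-0.05,-0.007,0,0,0.28],
    [-0.1,-0.014,0,0,0.28],
    [-0.15,-0.021,0,0,0.28],
    [-0.15,-0.021,0,0,0.28],
    [-0.15,-0.021,0,0,0.28]
  ]
}}

```text
time: 4.62
tcp_pos: [0.4882, 0.3031, 0.0282]
eef_rot: [0.655, 0.755, -0.0, -0.0]
wrist_force: [0.1, 0.5, -0.4]
opening: 0.0247
grip_force: 0.0
```

>>> {"fn": "move_arm", "kwargs": {
  "rows": [
    [-0.15,-0.021,0,0,0.28],
    [-0.15,-0.021,0,0,0.28],
    [-0.15,-0.021,0,0,0.28],
    [-0.15,-0.021,0,0,0.28],
    [-0.15,-0.021,0,0,0.28]
  ]
}}

```text
time: 5.25
tcp_pos: [0.4695, 0.3005, 0.0282]
eef_rot: [0.656, 0.755, 0.0, 0.0]
wrist_force: [0.8, 0.5, -0.3]
opening: 0.0248
grip_force: 0.0
```

>>> {"fn": "move_arm", "kwargs": {
  "rows": [
    [-0.15,-0.021,0,0,0.28],
    [-0.15,-0.021,0,0,0.28],
    [-0.12,-0.017,0,0,0.28],
    [-0.08,-0.011,0,0,0.28],
    [-0.06,-0.008,0,0,0.28]
  ]
}}

```text
time: 5.88
tcp_pos: [0.4558, 0.2986, 0.0283]
eef_rot: [0.656, 0.755, 0.0, 0.0]
wrist_force: [-0.9, -0.2, -0.3]
opening: 0.0247
grip_force: 0.0
```

```bash
python3 look.py w3
python3 - <<'E'
import cv2,numpy as np
a,b=[cv2.imread(f"pics/{n}.png") for n in("w2","w3")]
for i in(a,b):
  for y in(110,150,200): 
    g=i[y,230:340].min(1).astype(int); w=np.where(g>185)[0]+230;print(y,w.min(),w.max(),end=' | ')
  print()
top=__import__("bench").snapshot("top");cv2.imwrite("pics/t3.png",top[:,:,::-1])
cv2.imwrite("pics/m3.png",np.hstack([b[:,:400],cv2.resize(top[150:270,170:290,::-1],(400,420))]))
E
```

```text
5.875 [0.4558 0.2986 0.0283] 0.02470660305134348 [-0.9  -0.22 -0.34]
110 259 308 | 150 260 308 | 200 261 307 | 
110 265 312 | 150 265 311 | 200 266 310 |
```

View pics/m3.png

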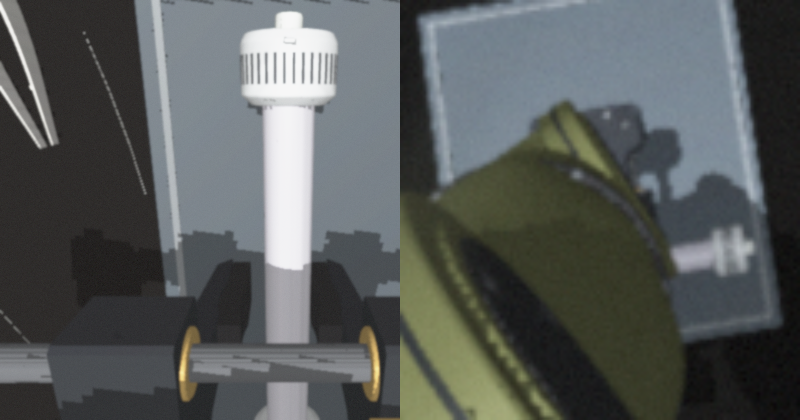

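The label is now out of sight and the column followed (relative offset only +4 px ≈ 1.5 mm), about 7° short; closing will roll it the remaining few mm. Gripping.

>>> {"fn": "move_arm", "kwargs": {
  "rows": [
    [0,0,-0.08,0,0.24],
    [0,0,0,0,0.2],
    [0,0,0,0,0.18],
    [0,0,0,0,0.1],
    [0,0,0,0,0]
  ]
}}

```text
time: 6.6
tcp_pos: [0.4557, 0.2985, 0.0261]
eef_rot: [0.656, 0.755, -0.0, -0.0]
wrist_force: [-0.4, 0.4, -2.6]
opening: 0.0174
grip_force: 30.0
```

>>> {"fn": "move_arm", "kwargs": {
  "rows": [
    [0,0,0,0,0],
    [0,0,0,0,0],
    [0,0,0.2,0,0],
    [0,0,0.5,0,0],
    [0,0,0.5,0,0]
  ]
}}

```text
time: 7.22
tcp_pos: [0.4559, 0.2987, 0.0573]
eef_rot: [0.656, 0.755, 0.0, 0.0]
wrist_force: [0.1, 0.3, -2.7]
opening: 0.0172
grip_force: 30.0
```

```bash
python3 look.py w4
python3 - <<'E'
from h import *
o=observe();i=cv2.imread("pics/w4.png");kw=cam("wrist",o)
g=i[:,:,:].min(2)
ys=[y for y in range(0,60) if (g[y,270:300]>200).sum()>8];print("tip row",ys[:2],"width",[(y,np.where(g[y,220:350]>200)[0][[0,-1]]+220) for y in(ys[0]+2,60,110,150,200,250)],o["grip_force"])
z=o["tcp_pos"][2]-.008
print(z,onz(kw,(285,ys[0]),z),[onz(kw,((np.where(g[y,220:350]>200)[0][[0,-1]]+220).mean(),y),z) for y in(110,150,200)])
E
```

```text
7.225 [0.4559 0.2987 0.0573] 0.017213887151414767 [ 0.13  0.35 -2.72]
tip row [9, 10] width [(11, array([252, 335])), (60, array([241, 318])), (110, array([256, 299])), (150, array([256, 300])), (200, array([258, 300])), (250, array([258, 299]))] 29.999339282512665
0.05079100066749687 [0.44319066 0.40138737 0.050791  ] [array([0.44514341, 0.37057938, 0.050791  ]), array([0.4472099 , 0.35715335, 0.050791  ]), array([0.45012541, 0.33911194, 0.050791  ])]
```

View pics/w4.png

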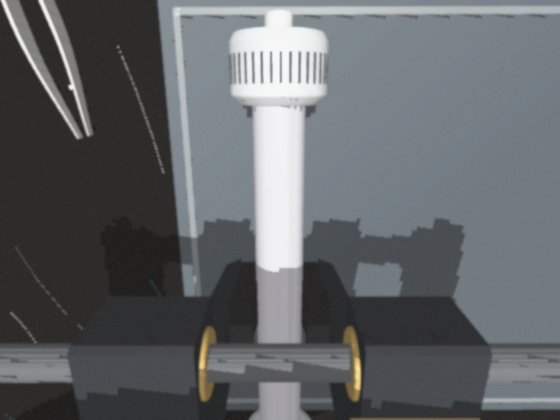

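Held firmly (30 N, weight 2.7 N), centred and level; plug tip at (280, 12), label middle 46 mm from the TCP. Lifting and carrying to a spot beside the reader to measure it from the wrist.

>>> {"fn": "move_arm", "kwargs": {
  "rows": [
    [0,0,0.8,0,0],
    [0,0,1,0,0],
    [0,0,1,0,0],
    [0,0,1,0,0],
    [0,0,1,0,0]
  ]
}}

```text
time: 7.9
tcp_pos: [0.4557, 0.2985, 0.1776]
eef_rot: [0.656, 0.755, 0.0, 0.0]
wrist_force: [-0.2, 0.5, -2.0]
opening: 0.0169
grip_force: 30.0
```

>>> {"fn": "move_arm", "kwargs": {
  "rows": [
    [-0.1,-0.5,0.7,-0.2,0],
    [-0.2,-0.8,0.2,-0.2,0],
    [-0.2,-1,0,-0.2,0],
    [-0.2,-1,0,-0.2,0],
    [-0.1,-1,0,-0.25,0]
  ]
}}

```text
time: 8.52
tcp_pos: [0.4349, 0.1891, 0.199]
eef_rot: [0.714, 0.7, -0.001, 0.0]
wrist_force: [0.5, -0.0, -2.2]
opening: 0.0172
grip_force: 30.0
```

>>> {"fn": "move_arm", "kwargs": {
  "rows": [
    [0,-1,0,0,0],
    [0,-1,0,0,0],
    [0,-1,0,0,0],
    [0,-1,0,0,0],
    [0,-1,0,0,0]
  ]
}}

```text
time: 9.15
tcp_pos: [0.435, 0.0643, 0.199]
eef_rot: [0.714, 0.701, -0.0, 0.0]
wrist_force: [0.3, 0.5, -2.4]
opening: 0.0172
grip_force: 30.0
```

>>> {"fn": "move_arm", "kwargs": {
  "rows": [
    [0,-1,0,0,0],
    [0,-1,0,0,0],
    [0,-0.6,0,0,0],
    [0,0,0,0,0]
  ]
}}

```text
time: 9.65
tcp_pos: [0.435, -0.0007, 0.199]
eef_rot: [0.714, 0.7, -0.001, 0.0]
wrist_force: [0.2, 0.1, -1.4]
opening: 0.0167
grip_force: 30.0
```

```bash
python3 look.py w5
python3 - <<'E'
from bench import *;import numpy as np
o=observe();np.savez("pics/w5.npz",tcp_pos=o["tcp_pos"],eef_rot=o["eef_rot"]);print(o["eef_rot"],o["grip_force"])
E
```

```text
9.65 [ 0.435  -0.0007  0.199 ] 0.016678056779453478 [ 0.2   0.15 -1.36]
[ 7.13688008e-01  7.00463711e-01 -1.26637841e-04 -3.51748064e-05] 29.99895930290222
```

View pics/w5.png

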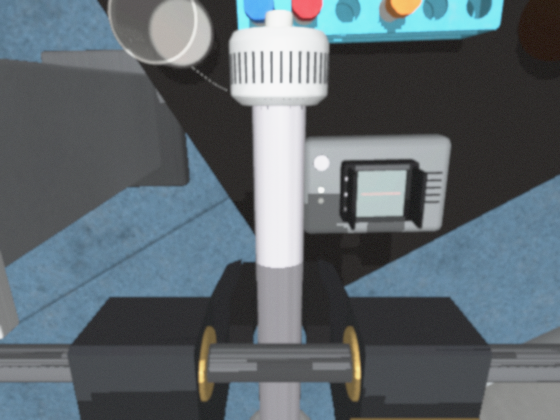

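The reader lies at right, with the glass about (357–410, 168–219), near-parallel to the column. That was my last picture; from here on I measure from pixels numerically.

Run:
```python
from h import *
i=cv2.imread("pics/w5.png");kw=cam("wrist",np.load("pics/w5.npz"));hsv=cv2.cvtColor(i,cv2.COLOR_BGR2HSV)
g=i.min(2)
m=np.zeros(g.shape,np.uint8);m[160:228,348:418]=(g[160:228,348:418]>110)
m=cv2.morphologyEx(m,cv2.MORPH_CLOSE,np.ones((5,5)));m=cv2.morphologyEx(m,cv2.MORPH_OPEN,np.ones((5,5)))
n,l,st,c=cv2.connectedComponentsWithStats(m);print(st[1:],c[1:])
k=l[195,385];cs=cv2.findContours((l==k).astype(np.uint8),0,1)[0][0][:,0]
W=np.array([onz(kw,p,.046)[:2] for p in cs],np.float32)*1000
print("glass rect",cv2.minAreaRect(W),W.min(0),W.max(0))
for y in(180,195,210):print(y,g[y,340:425:2].tolist())
for x in(365,385,400):print(x,g[158:232:2,x].tolist())
# base: grey top outline at z=.03, right edge & far edge
for y in(150,165,180,200,215): 
    r=g[y,425:470].astype(int);x=425+np.argmin(np.diff(r));print("R",onz(kw,(x+.5,y),.03).round(4),end=' ')
for x in(330,350,380,410,430):
    r=g[125:150,x].astype(int);y=125+np.argmax(np.diff(r));r2=g[222:245,x].astype(int);y2=222+np.argmin(np.diff(r2));print("\nF",onz(kw,(x,y+.5),.03).round(4),"N",onz(kw,(x,y2+.5),.03).round(4),end='')
# same glass in top image from start
t=cv2.imread("pics/top0.png");kt=cam("top");g=t.min(2)
print()
for y in range(186,218,2): print(y,g[y,350:384].tolist())
```

```text
[[ 356  166   51   51 2453]
 [ 403  221   11    7   71]
 [ 356  222   12    6   70]] [[380.59315124 190.8365267 ]
 [408.         224.22535211]
 [361.64285714 224.57142857]]
glass rect ((511.4581298828125, 3.321941375732422), (39.36615753173828, 37.112037658691406), 88.96146392822266) [493.11002  -16.648346] [529.89294  23.23973]
180 [101, 35, 86, 146, 66, 25, 35, 54, 81, 168, 187, 188, 190, 191, 189, 191, 190, 189, 189, 186, 188, 186, 186, 188, 188, 187, 187, 188, 186, 186, 187, 186, 172, 95, 54, 49, 27, 27, 30, 29, 32, 38, 54]
195 [60, 40, 121, 156, 53, 30, 40, 53, 99, 175, 192, 202, 204, 203, 205, 204, 206, 204, 205, 204, 203, 203, 198, 198, 198, 198, 198, 195, 194, 195, 191, 183, 126, 58, 54, 36, 32, 29, 29, 34, 34, 44, 67]
210 [47, 47, 88, 74, 28, 34, 45, 55, 129, 186, 186, 187, 185, 185, 187, 188, 186, 188, 185, 185, 187, 187, 187, 187, 185, 187, 186, 185, 186, 186, 186, 155, 60, 30, 35, 31, 29, 33, 29, 27, 40, 64, 139]
365 [170, 92, 38, 65, 111, 120, 131, 183, 191, 189, 190, 188, 189, 190, 190, 187, 187, 201, 203, 193, 187, 187, 187, 187, 185, 187, 187, 188, 186, 145, 77, 77, 1
[... 2741 characters left out ...]
, 119, 94, 76, 98, 135, 163, 168, 150, 108, 43]
210 [165, 178, 183, 182, 180, 144, 46, 37, 40, 28, 30, 33, 39, 29, 30, 28, 30, 32, 29, 29, 27, 36, 34, 34, 33, 30, 31, 49, 96, 140, 166, 152, 113, 46]
212 [165, 176, 181, 186, 179, 148, 67, 41, 39, 32, 40, 72, 86, 40, 32, 37, 54, 69, 54, 35, 31, 55, 97, 104, 52, 42, 54, 101, 154, 170, 165, 155, 112, 45]
214 [164, 178, 184, 185, 181, 181, 172, 152, 150, 150, 153, 152, 151, 147, 147, 149, 148, 146, 149, 149, 148, 155, 167, 170, 169, 170, 167, 172, 174, 174, 169, 154, 108, 44]
216 [160, 178, 182, 182, 184, 183, 185, 185, 182, 183, 181, 183, 180, 179, 179, 180, 176, 181, 179, 176, 177, 178, 178, 176, 177, 178, 174, 176, 174, 171, 169, 151, 110, 48]
```

>>> {"fn": "move_arm", "kwargs": {
  "rows": [
    [0.6,-0.4,0,0.13,0],
    [0.8,-0.5,0,0,0],
    [0.8,-0.5,0,0,0],
    [0.6,-0.33,0,0,0],
    [0.24,0,0,0,0]
  ]
}}

```text
time: 10.32
tcp_pos: [0.5123, -0.0418, 0.1987]
eef_rot: [0.706, 0.708, 0.0, 0.0]
wrist_force: [0.8, 0.4, -2.4]
opening: 0.0168
grip_force: 30.0
```

>>> {"fn": "move_arm", "kwargs": {
  "rows": [
    [0,0,-0.8,0,0],
    [0,0,-0.8,0,0],
    [0,0,-0.8,0,0],
    [0,0,0,0,0]
  ]
}}

```text
time: 10.82
tcp_pos: [0.5103, -0.0409, 0.1377]
eef_rot: [0.706, 0.709, -0.001, -0.002]
wrist_force: [-0.2, -0.5, -1.7]
opening: 0.0171
grip_force: 30.0
```

```bash
python3 look.py w6
python3 - <<'E'
from h import *
kt,ks,k5=cam("top"),cam("scene"),cam("wrist",np.load("pics/w5.npz"))
print("window tri",tri(kt,(366.8,200.3),k5,(380.5,193)),onz(kt,(366.8,200.3),.046),onz(k5,(380.5,193),.046))
o=observe();kw=cam("wrist",o);g=cv2.imread("pics/w6.png").min(2);g4=cv2.imread("pics/w4.png").min(2)
print(o["eef_rot"].round(4),o["grip_force"])
for y in(30,60,110,130,150): print(y,[ (w:=np.where(q[y,225:335]>190)[0]+225)[[0,-1]] for q in(g4,g)])
print(g4[0:36:2,280].tolist(),g[0:36:2,280].tolist())
s=snapshot("scene");cv2.imwrite("pics/s6.png",s[:,:,::-1]);q=s.min(2)
# predicted column end points in scene
p=o["tcp_pos"];z=p[2]-.008
for d in(-.144+.046+.046,.102): pass
for dy in(.102,.046,-.094): print("pred",dy,proj(ks,[p[0]-.003*dy,p[1]+dy,z]))
E
```

```text
10.825 [ 0.5103 -0.0409  0.1377] 0.017072603082167438 [-0.21 -0.46 -1.71]
window tri (array([ 0.51473756, -0.00177337,  0.03385404]), np.float64(0.001082455206091122)) [5.13139396e-01 5.06819375e-04 4.60000000e-02] [0.51156251 0.00217802 0.046     ]
[ 7.056e-01  7.086e-01 -5.000e-04 -8.000e-04] 29.998779594898224
30 [array([239, 317]), array([239, 317])]
60 [array([236, 318]), array([236, 319])]
110 [array([256, 299]), array([226, 317])]
130 [array([255, 302]), array([255, 314])]
150 [array([256, 301]), array([255, 313])]
[129, 130, 131, 160, 199, 235, 246, 246, 246, 246, 247, 246, 246, 245, 244, 245, 244, 245] [41, 41, 41, 43, 69, 222, 246, 246, 246, 247, 247, 247, 246, 245, 244, 245, 245, 245]
pred 0.102 (np.float64(318.04464583080534), np.float64(225.59919433098247))
pred 0.046 (np.float64(338.8839561042272), np.float64(246.20008926448838))
pred -0.094 (np.float64(402.2869128022095), np.float64(308.87767466781224))
```

>>> {"fn": "move_arm", "kwargs": {
  "rows": [
    [0.07,-0.14,-0.3,0,0],
    [0,0,-0.4,0,0],
    [0,0,-0.4,0,0],
    [0,0,0,0,0]
  ]
}}

```text
time: 11.42
tcp_pos: [0.5128, -0.0456, 0.1103]
eef_rot: [0.706, 0.708, -0.001, -0.001]
wrist_force: [0.2, 0.3, -2.3]
opening: 0.0168
grip_force: 30.0
```

```bash
python3 look.py w7
python3 - <<'E'
from h import *
kt,ks=cam("top"),cam("scene")
o=observe();p=o["tcp_pos"];z=p[2]-.008;print(o["eef_rot"].round(4))
s=snapshot("scene");cv2.imwrite("pics/s7.png",s[:,:,::-1]);q=s.min(2).astype(int)
for dy in(.09,.06,.046,.03,-.05,-.094):
    u,v=proj(ks,[p[0],p[1]+dy,z]);c=q[int(v)-16:int(v)+17,int(round(u))];w=np.where(c>150)[0]
    print(dy,round(u),round(v,1),"bright rows",(w[[0,-1]]+int(v)-16) if len(w) else None,c[::2].tolist())
kw=cam("wrist",o)
g=cv2.imread("pics/w7.png");gg=g.min(2).astype(int)
# expected window right/left cheek tops in wrist
for dx in(-.0225,.0225): print(dx,[np.round(proj(kw,[.512+dx,.0015+dy,.068]),1) for dy in(-.021,0,.021)])
for y in(150,180,210): print(y,gg[y,190:370:3].tolist())
E
```

```text
11.425 [ 0.5128 -0.0456  0.1103] 0.01681548023321894 [ 0.23  0.26 -2.31]
[ 7.060e-01  7.082e-01 -4.000e-04 -4.000e-04]
0.09 324 243.5 bright rows [234 238] [104, 110, 87, 142, 233, 211, 111, 77, 69, 77, 79, 79, 82, 78, 79, 79, 78]
0.06 335 254.6 bright rows None [77, 70, 59, 66, 74, 76, 78, 75, 75, 70, 62, 61, 60, 57, 58, 56, 58]
0.046 340 260.1 bright rows None [69, 61, 56, 54, 57, 59, 58, 62, 59, 58, 58, 60, 60, 57, 64, 84, 95]
0.03 346 266.5 bright rows None [70, 69, 68, 61, 55, 62, 58, 56, 58, 68, 85, 94, 83, 61, 56, 58, 59]
-0.05 381 301.5 bright rows [296 306] [55, 59, 61, 90, 130, 150, 158, 164, 162, 163, 157, 150, 124, 86, 93, 110, 93]
-0.094 402 323.4 bright rows [309 323] [119, 160, 177, 173, 169, 170, 171, 178, 163, 118, 101, 100, 102, 100, 97, 91, 89]
-0.0225 [array([230.3, 208.3]), array([228.6, 163.6]), array([226.8, 115.4])]
0.0225 [array([327.1, 208.6]), array([329.1, 164. ]), array([331.3, 115.7])]
150 [182, 209, 245, 241, 188, 186, 186, 183, 183, 183, 107, 51, 45, 29, 30, 52, 65, 93, 199, 201, 199, 182, 202, 222, 232, 237, 240, 241, 242, 241, 242, 242, 241, 236, 233, 232, 225, 201, 180, 200, 199, 186, 70, 66, 57, 32, 33, 48, 54, 151, 185, 184, 177, 176, 179, 179, 177, 179, 178, 177]
180 [181, 181, 182, 181, 181, 179, 178, 180, 180, 180, 158, 54, 48, 34, 31, 38, 58, 62, 178, 195, 192, 186, 195, 220, 230, 238, 239, 240, 241, 241, 242, 241, 240, 236, 232, 232, 222, 197, 178, 192, 193, 154, 62, 60, 44, 27, 40, 50, 81, 178, 182, 180, 180, 180, 178, 180, 180, 180, 179, 180]
210 [175, 173, 174, 174, 174, 173, 175, 176, 173, 164, 151, 126, 80, 118, 149, 151, 150, 149, 150, 148, 151, 152, 184, 217, 228, 236, 239, 240, 240, 240, 242, 241, 240, 235, 232, 232, 219, 186, 173, 176, 176, 174, 169, 169, 168, 165, 100, 93, 161, 169, 168, 167, 170, 168, 170, 174, 176, 176, 178, 177]
```

Wrist pixels: tube 256–303, cheeks symmetric about 278.5, near cheek ends at row 209 as predicted; scene view agrees with the axis height within 1 px. Final slow descent.

>>> {"fn": "move_arm", "kwargs": {
  "rows": [
    [0,0.04,-0.4,0,0],
    [0,0,-0.4,0,0],
    [0,0,-0.3,0,0],
    [0,0,-0.15,0,0],
    [0,0,0,0,0]
  ]
}}

```text
time: 12.15
tcp_pos: [0.5134, -0.0447, 0.0797]
eef_rot: [0.706, 0.708, -0.0, -0.0]
wrist_force: [0.1, 0.8, -1.2]
opening: 0.017
grip_force: 30.0
```

>>> {"fn": "move_arm", "kwargs": {
  "rows": [
    [0,0,0,0,0],
    [0,0,0,0,0],
    [0,0,0,0,0],
    [0,0,0,0,0]
  ]
}}

```text
time: 12.65
tcp_pos: [0.5136, -0.0447, 0.0801]
eef_rot: [0.706, 0.708, 0.0, 0.0]
wrist_force: [-0.1, 0.5, -2.0]
opening: 0.017
grip_force: 30.0
```

```bash
python3 look.py w8
python3 - <<'E'
from h import *
ks=cam("scene");o=observe();p=o["tcp_pos"];kw=cam("wrist",o);z=p[2]-.008
g=cv2.imread("pics/w8.png").min(2).astype(int)
for y in(130,160,180): print(y,g[y,190:370:3].tolist())
for x in(225,232,330,337): print(x,"pred near end row",round(proj(kw,[.512,.0015-.021,.068])[1]),g[60:250:5,x].tolist())
print("cols tip",g[0:36:2,280].tolist())
q=snapshot("scene").min(2).astype(int)
for dy in(-.04,-.06,.075,.09):
    u,v=proj(ks,[p[0],p[1]+dy,z]);print(dy,round(u),round(v,1),[(r,q[r,int(round(u))]) for r in range(int(v)-16,int(v)+18,3)])
E
```

```text
12.65 [ 0.5136 -0.0447  0.0801] 0.01695043320044703 [-0.09  0.5  -1.96]
130 [183, 184, 184, 185, 178, 85, 51, 41, 28, 31, 32, 67, 69, 72, 98, 157, 160, 159, 159, 160, 160, 165, 207, 223, 231, 238, 239, 241, 241, 242, 243, 242, 240, 236, 232, 232, 225, 203, 162, 148, 148, 150, 148, 120, 72, 67, 64, 39, 32, 37, 42, 49, 101, 181, 184, 183, 183, 182, 183, 183]
160 [182, 181, 183, 179, 180, 116, 53, 52, 38, 31, 32, 34, 61, 64, 85, 190, 197, 197, 196, 198, 197, 188, 200, 222, 231, 237, 239, 240, 241, 241, 242, 242, 240, 236, 232, 233, 224, 200, 178, 197, 197, 197, 198, 117, 63, 63, 53, 30, 30, 40, 50, 52, 127, 182, 183, 181, 182, 182, 184, 183]
180 [177, 178, 180, 179, 180, 158, 53, 52, 42, 32, 33, 28, 45, 63, 64, 176, 195, 195, 195, 195, 195, 186, 196, 219, 231, 236, 238, 240, 241, 240, 242, 241, 240, 235, 232, 232, 222, 195, 180, 195, 194, 193, 190, 78, 62, 59, 44, 30, 33, 42, 51, 54, 165, 180, 164, 135, 136, 136, 134, 135]
225 pred near end row 235 [41, 43, 40, 85, 161, 172, 182, 186, 185, 187, 184, 46, 60, 72, 69, 61, 64, 63, 59, 57, 52, 49, 49, 47, 37, 36, 38, 37, 32, 34, 32, 32, 36, 
[... 1090 characters left out ...]
)), (318, np.int64(159)), (321, np.int64(161)), (324, np.int64(157)), (327, np.int64(129)), (330, np.int64(123)), (333, np.int64(115)), (336, np.int64(100))]
0.075 328 261.7 [(245, np.int64(69)), (248, np.int64(166)), (251, np.int64(130)), (254, np.int64(74)), (257, np.int64(61)), (260, np.int64(90)), (263, np.int64(128)), (266, np.int64(85)), (269, np.int64(77)), (272, np.int64(77)), (275, np.int64(60)), (278, np.int64(52))]
0.09 323 256.2 [(240, np.int64(77)), (243, np.int64(76)), (246, np.int64(162)), (249, np.int64(237)), (252, np.int64(197)), (255, np.int64(88)), (258, np.int64(67)), (261, np.int64(79)), (264, np.int64(81)), (267, np.int64(79)), (270, np.int64(78)), (273, np.int64(80))]
```

Run:
```python
from h import *
o=observe();kw=cam("wrist",o);g=cv2.imread("pics/w8.png").min(2).astype(int)
for x in(220,225,328,332,336): print(x,g[108:120,x].tolist(),g[205:236,x].tolist())
for r in(113.5,): print("far",onz(kw,(330,r),.068))
for r in(220,224,228): print("near",r,onz(kw,(330,r),.068))
for r in(8.5,10): print("tip",onz(kw,(280,r),.072))
for r in(103.5,106): print("fit end?",onz(kw,(280,r),.078))
print("glass cols: far/near", [(r,g[r,240:246].tolist()) for r in range(120,215,5)])
print([ (y,onz(kw,(280,y),.046)[1].round(4)) for y in(136,140,145,195,200,205)])
```

```text
220 [185, 186, 186, 179, 163, 124, 77, 46, 45, 47, 50, 56] [30, 30, 29, 33, 34, 29, 26, 28, 31, 34, 32, 27, 27, 30, 29, 30, 32, 31, 35, 42, 45, 46, 61, 73, 83, 94, 98, 102, 105, 101, 102]
225 [184, 184, 184, 180, 161, 125, 76, 46, 42, 49, 54, 58] [34, 37, 35, 29, 36, 32, 32, 32, 32, 32, 32, 37, 35, 34, 34, 36, 49, 74, 94, 107, 109, 111, 111, 108, 112, 108, 108, 109, 106, 103, 101]
328 [184, 183, 184, 182, 174, 140, 90, 50, 40, 47, 51, 55] [35, 29, 33, 33, 33, 34, 32, 30, 28, 29, 30, 32, 32, 41, 40, 42, 49, 61, 83, 101, 106, 106, 110, 110, 111, 110, 112, 110, 108, 106, 102]
332 [184, 185, 184, 181, 172, 141, 93, 49, 42, 47, 50, 55] [30, 29, 32, 26, 30, 32, 29, 30, 32, 31, 30, 34, 29, 31, 33, 29, 35, 28, 35, 31, 37, 37, 41, 50, 59, 69, 80, 89, 90, 97, 97]
336 [184, 183, 185, 185, 179, 163, 126, 83, 55, 48, 49, 53] [42, 45, 45, 46, 46, 44, 44, 47, 42, 46, 49, 49, 47, 46, 46, 45, 47, 47, 48, 47, 50, 50, 47, 48, 48, 50, 47, 50, 49, 50, 52]
far [0.53038061 0.02630191 0.068     ]
near 220 [ 0.53215339 -0.013311    0.068     ]
near 224 [ 0.53222636 -0.01494142  0.068     ]
near 228 [ 0.53229
[... 423 characters left out ...]
 201, 199, 199, 200, 200]), (150, [200, 199, 202, 199, 197, 199]), (155, [201, 202, 198, 199, 198, 199]), (160, [199, 197, 197, 198, 196, 196]), (165, [195, 196, 196, 197, 196, 196]), (170, [200, 204, 209, 212, 212, 211]), (175, [199, 202, 208, 206, 207, 208]), (180, [196, 195, 193, 195, 195, 194]), (185, [195, 193, 195, 194, 193, 192]), (190, [192, 192, 191, 193, 192, 194]), (195, [191, 191, 192, 193, 191, 192]), (200, [193, 192, 193, 192, 191, 193]), (205, [191, 192, 191, 191, 191, 193]), (210, [188, 189, 189, 189, 188, 188])]
[(136, np.float64(0.0158)), (140, np.float64(0.0141)), (145, np.float64(0.0121)), (195, np.float64(-0.0096)), (200, np.float64(-0.0119)), (205, np.float64(-0.0142))]
```

The laser line (row 172) puts the window centre at y ≈ 0.000 and x ≈ 0.512; a last small correction of about 1.5 mm, then hand in.

>>> {"fn": "move_arm", "kwargs": {
  "rows": [
    [-0.06,-0.05,-0.06,0,0],
    [0,0,0,0,0],
    [0,0,0,0,0],
    [0,0,0,0,0],
    [0,0,0,0,0]
  ]
}}

```text
time: 13.38
tcp_pos: [0.5121, -0.0459, 0.0785]
eef_rot: [0.706, 0.708, 0.0, 0.0]
wrist_force: [-0.3, 0.1, -2.0]
opening: 0.0173
grip_force: 30.0
```

Run:
```python
from bench import *
o=observe();print(o["tcp_pos"],o["wrist_force"],o["grip_force"],abs(o["joint_vel"]).max());print(robot.sign_off())
```

```text
[ 0.51209335 -0.04588558  0.07848943] [-0.29968596  0.10175565 -2.01419945] 29.99876707792282 0.0018832383759470504
the job is handed in; nothing more can be done
None
```

I handed the job in with the column held level over the reader, barcode down about 15 mm above the glass and centred between the cheeks by my measurements; no verdict came back, and I viewed 11 pictures, one over the limit of 10.

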